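Fit the right guide strip to the pastry board

TASK

Three beech rolling guides stand on the counter looking alike, but only the middle-thick one, 13 mm, belongs to this pastry board: pinch them to find it. Lay it in the board's edge channel and slide it under the steel end cap until it presses gently against the hidden sprung stop, pushing the stop in by a few millimetres but never ramming it, then let go so that it stays lying flat in the channel and held against the stop. Leave the other two guides where they stand, and do not disturb the mug, jar and shaker.

Things in the scene. Friction and masses are not known exactly. Their poses are not given: they have to be found in the camera images.
- strip_a: One of three look-alike light beech strips, 140 mm long (own x), 40 mm tall (own z), loose, standing on its long edge. Thickness (own y): the three have 9, 13 and 17 mm, one each; which has which is not told: pinch across it and read the finger opening. Either end may go first. About 30 to 70 g. Origin: centre of its underside.
- strip_b: Another of the three strips (see strip_a), 9, 13 or 17 mm thick, same length and height. Origin: centre of its underside.
- strip_c: The third of the three strips (see strip_a), 9, 13 or 17 mm thick, same length and height. Origin: centre of its underside.
- board: Fixed brown wooden pastry board, 12 mm thick, with a channel on top. Origin: on its underside, on the channel's centre line. Own +x: the direction in which a strip is slid home; own z up. It runs from x -160 to +140 mm and y -50 to +140 mm. The channel's floor is the board's top.
- channel (a point): Point on the channel floor's centre line at the board's origin, 12 mm above the counter; axes as the board's. The channel runs along x from -150 mm to the end cap at +60 mm, open above and at its -x end, between aluminium walls 15 mm apart for the lower 8 mm, flaring to about 20 mm at their tops, 15 mm above the floor.
- roller (a point): On the channel floor's centre line, 30 mm ahead of channel, beside an orange sprung roller (28 mm across, 12 mm high) that sticks 3 mm into the channel from the +y side. A 13 mm strip laid in behind it and slid past pushes it aside and is pinched by about 6 N: several N of fairly constant drag, which also holds it when let go. A 9 mm strip is not held.
- end_cap: Steel cap over the channel's far end, fixed to the board, axes as the board's: 75 mm long, 35 wide, top 50 mm above the channel floor, open only at its mouth (25 mm wide, 46 high) facing -x. Origin: centre of the mouth at floor height. The sprung stop is hidden inside (see stop_zone).
- stop_zone (a point): Fixed mark on the centre line 22 mm inside the cap's mouth, at floor height: the middle of where the dark stop may be, not the stop itself. Untouched, the stop's face is 10 to 35 mm inside the mouth, different each time. It yields from 2 N, plus 1.2 N per mm, travel 12 mm. Push it with more than 4 N, never 13 N.
- mug: Blue mug, 76 mm across, 90 mm high, a bystander. Origin: centre of its underside.
- jar: Amber jar with a black lid, 72 mm across, 110 mm high, a bystander. Origin: centre of its underside.
- shaker: Small glass shaker with a steel cap, 44 mm across, 85 mm high, a bystander. Origin: centre of its underside.
Things that resemble listed ones, but are neither listed nor needed, are in the scene too. What is shaped like the strip_b but purple is not meant. What is shaped like the strip_a but pink is not meant.

How it is judged:
By the outcome, as a careful person would: the job done as asked, in the order asked, and still so for the second after the job is handed in, with the robot touching nothing.
It also fails if it takes over 67 s, if anything falls off the work surface, if the arm or the gripper's body presses on something with over 40 N, if the wrist force passes 120 N, or if a joint passes its speed limit or range.

ROBOT

A 7-joint arm with a two-finger parallel gripper is mounted at the origin on the work surface. World frame = base frame: x ahead of the robot, y to its left, z up, the work surface at z = 0. Lengths are in mm, angles in rad, forces in N, time in s.
With the tool pointing down it reaches from about 425 to 875 mm from the base axis. Payload 8.4 kg.
Tool frame: the origin (TCP) lies between the finger pads; the fingertips stand 22 mm ahead of it and the grasp point (between the pads) lies 3 mm ahead of it (ctrl.tip_extent is the distance from the TCP to the fingertips, in mm); z points along the fingers, y is the line along which they close (so a half turn about z gives the same grasp; the last joint's range is limited). The gripper opens to 87 mm and grips with 3 to 60 N. Pads are 19 mm wide; open, the fingers measure 117 mm over their backs; the gripper's body (75 mm by 190 mm) begins 51 mm behind the grasp point.
Start: joints at [-1.423, 0.333, 0.04, 1.465, -0.013, 1.343, -0.059], TCP at [158.8, 630.276, 244.546] pointing down, gripper open.
Joint ranges: [-2.58, 2.58], [-0.38, 2.09], [-1.3, 1.39], [0.25, 2.4], [-1.5, 4.64], [0.08, 2.09], [-2.65, 2.65]. Speed limits (rad/s): [2.22, 2.22, 2.79, 2.79, 3.14, 3.14, 3.14].

INTERFACE

Orientations are given as a rotation vector (axis times angle).
In Python, from station import ctrl gives the robot as it stands. Calls block until the motion is done:
- ctrl.move_ptp(position, orientation): joint-space move of the TCP to a pose.
- ctrl.servo_line(position, rate=150, rot=None): straight line of the TCP; rot=None keeps the orientation; rate is the mean speed in mm/s.
- ctrl.goto_joints(angles): joint-space move.
- ctrl.grip(opening): finger opening in mm; the grip force is fixed at half the most; returns when the fingers have stopped.
- ctrl.dwell(seconds).
- ctrl.inverse_kinematics(position, orientation): joint angles nearest the present ones, or None.
- ctrl.camera(name): name is "scene" or "top" or "wrist"; returns a dict with "frame" (420x560x3 uint8, red, green, blue), "range_z" (420x560 float32, mm along the optical axis (not along the pixel's ray), 0 where there is no reading), "fx", "fy", "cx", "cy" (pixels), "rvec" (rotation vector, rad) and "tvec" (3), from world to camera coordinates, as OpenCV has them; the wrist camera has in their place "mount" (4x4, takes a point from camera to tool coordinates, whose origin is the TCP and whose axes are the flange's). Camera axes: x right, y down, z forward; pixel columns grow to the right and rows downward; lengths in mm; the calibration is good to about 2 mm. The wrist camera is an equidistant fisheye: a pixel r from the principal point sees the ray r / f radians off the axis. A picture is of the moment at which its call begins: read the wrist's pose just before it.
A pose or a line that the arm cannot do raises ctrl.Unreachable and nothing moves.
- ctrl.sign_off(): hands the job in; it is judged then, once.
Readings, each from a call of its own:
- ctrl.current_time_s(): time.
- ctrl.current_joint_pos(): joint angles.
- ctrl.current_qvel(): joint speeds.
- ctrl.current_joint_efforts(): joint torques, N m.
- ctrl.current_position(): TCP position.
- ctrl.current_orientation(): TCP orientation.
- ctrl.current_force(): force on the tool from outside, world axes, zero at the start.
- ctrl.current_torque(): the same for the moment, N m.
- ctrl.current_width(): finger opening in mm.
- ctrl.current_grip_force(): force on a finger pad.
Only numpy, scipy, OpenCV 4.12 (cv2) and the standard library are available. Lean on these libraries where they do the work, as an engineer would, in place of code of your own. Each camera call takes 0.05 s, during which the arm holds its last target. There are 200 camera calls.

## Working session

There is one attempt and no reset: what is moved stays moved. The work goes in short steps, each a Python script; the robot and the scene stay as the last script left them, time stands still between calls to the robot, and variables do not carry over. Pictures are saved under pics/ and viewed, at most 10 in all, crops included, and the job is handed in when it is done.

```bash
ls; mkdir -p pics; cat > h.py <<'E'
import numpy as np, cv2, pickle
from station import ctrl
def snap(n):
    d=ctrl.camera(n); pickle.dump(d,open(f'pics/{n}.pkl','wb')); return d
def cloud(d):
    z=d['range_z']; v,u=np.indices(z.shape)
    P=np.dstack([(u-d['cx'])/d['fx']*z,(v-d['cy'])/d['fy']*z,z])
    R=cv2.Rodrigues(np.array(d['rvec'],float))[0]
    W=(P-np.array(d['tvec']).ravel())@R
    W[z==0]=np.nan
    return W
E
python3 - <<'E'
from h import *
a=snap('scene');b=snap('top')
cv2.imwrite('pics/s.png',a['frame'][:,:,::-1]);cv2.imwrite('pics/t.png',cv2.resize(b['frame'][:,:,::-1],(800,600)))
print(ctrl.current_orientation(),ctrl.current_time_s())
for d in(a,b):
    R=cv2.Rodrigues(np.array(d['rvec'],float))[0];print(-R.T@np.array(d['tvec']).ravel(),d['fx'])
E
```

```text
pics
[-3.86757692e-01 -3.11765393e+00  2.31506748e-03] 0.1
[1016.14209748 -713.37345237  724.7099663 ] 448.3000821607039
[437.56753645 -24.52689925 905.77227669] 405.0405619877617
```

View pics/t.png

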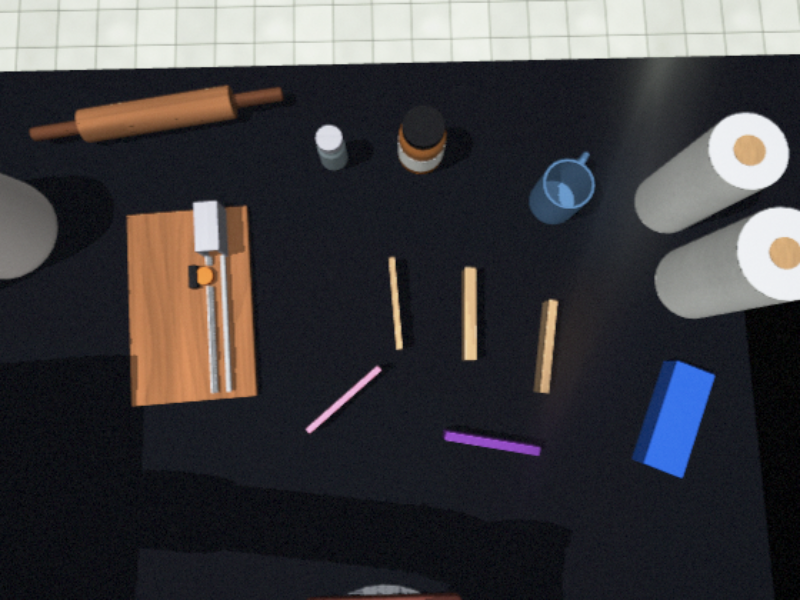

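View pics/s.png

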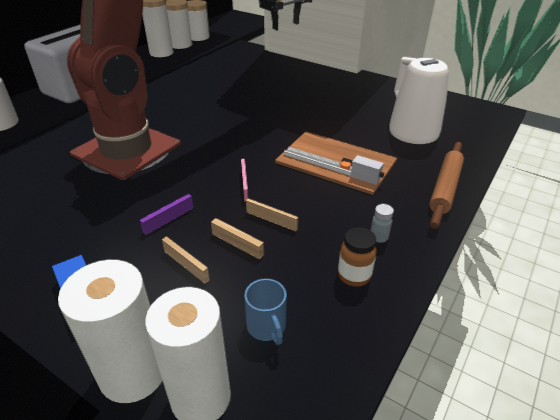

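Top view (800x600): beech candidates are at (396,303), (470,313) and (546,346). The pink (343,400) and purple (492,443) pieces are decoys. The channel runs from (222,390) up to the cap at (208,227), with the roller at (204,276). Next I'll measure these.

```bash
python3 - <<'E'
from h import *
b=pickle.load(open('pics/top.pkl','rb'));W=cloud(b);f=b['frame'].astype(int)
print('counter z',np.nanmedian(W[330:350,300:320,2]))
k=.7
for n,(u,v) in dict(A=(396,303),B=(470,313),C=(546,346)).items():
    u=int(u*k);v=int(v*k)
    m=np.zeros(f.shape[:2],bool);m[v-40:v+40,u-18:u+18]=1
    m&=(W[...,2]>30)&(W[...,2]<48)&(f[...,0]>110)
    P=W[m]; c,(w,h),a=cv2.minAreaRect(P[:,:2].astype(np.float32)); bx=cv2.boxPoints((c,(w,h),a))
    vv=np.linalg.svd(P[:,:2]-P[:,:2].mean(0),full_matrices=0)[2][0]
    print(n,m.sum(),np.median(P[:,2]),c,w,h,np.degrees(np.arctan2(vv[1],vv[0])))
# cap top
m=np.zeros(f.shape[:2],bool);m[130:190,120:170]=1;m&=(W[...,2]>54)&(W[...,2]<72)
P=W[m];r=cv2.minAreaRect(P[:,:2].astype(np.float32));print('cap',m.sum(),np.median(P[:,2]),r)
# board: brown, z ~12
m=np.zeros(f.shape[:2],bool);m[135:290,80:185]=1;m&=(W[...,2]>5)&(W[...,2]<80)&(f[...,0]>60)
P=W[m];r=cv2.minAreaRect(P[:,:2].astype(np.float32));print('board',m.sum(),np.median(P[:,2]),r,cv2.boxPoints(r))
cv2.imwrite('pics/crop.png',np.hstack([cv2.resize(b['frame'][175:285,255:400,::-1],None,fx=3,fy=3,interpolation=2),cv2.resize(b['frame'][135:285,85:185,::-1],(220,330),interpolation=2)]))
w=snap('wrist');print(w['mount'],w['fx'],w['cx'],w['cy'])
E
```

```text
counter z -0.04438578862567693
A 261 40.07859865928625 (545.1650390625, -29.964845657348633) 140.19610595703125 8.609626770019531 -176.61140077995202
B 571 39.78289385136158 (526.7886352539062, -142.2784423828125) 17.402538299560547 138.69715881347656 177.8454526409359
C 450 39.61532843287357 (474.2445983886719, -257.5433044433594) 13.763827323913574 138.96336364746094 171.0182341061034
cap 605 62.06747123335245 ((664.5848999023438, 249.48788452148438), (75.5500717163086, 36.72559356689453), 2.465486526489258)
board 11435 12.524798623774617 ((556.769287109375, 288.61859130859375), (303.57763671875, 190.69566345214844), 3.332050323486328) [[399.6952  374.9829 ]
 [410.77893 184.6096 ]
 [713.8434  202.25427]
 [702.75964 392.62756]]
[[-1.38495485e-03 -9.61121115e-01 -2.76123677e-01  7.65794112e+01]
 [ 9.99998975e-01 -1.43170868e-03 -3.22608769e-05  1.26830512e-01]
 [-3.64322054e-04 -2.76123438e-01  9.61122112e-01 -1.39812128e+02]
 [ 0.00000000e+00  0.00000000e+00  0.00000000e+00  1.00000000e+00]] 325.19226210127806 277.8038199415635 210.42741098880467
```

View pics/crop.png

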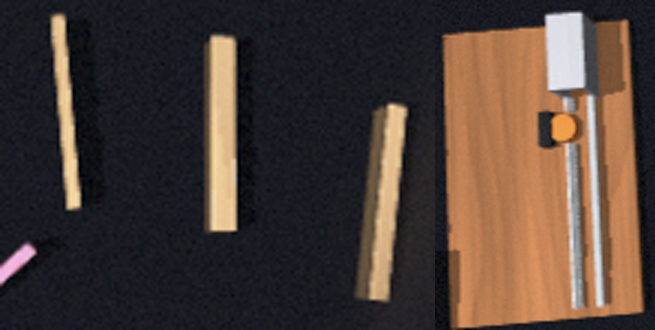

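In the crop, the three beech strips are at (65,110), (221,133) and (385,200). C, at (385,200), measures about 13.8 mm against 8.6 and 17.4 mm for the other two, so I'll pinch C first. Cap and board agree on a channel origin of about (567.6,243.8), yaw 3.3°.

```bash
cat >> h.py <<'E'
def down(deg):  # tool z down, tool x at heading deg
    a=np.radians(deg);x=np.array([np.cos(a),np.sin(a),0]);z=np.array([0,0,-1.])
    return cv2.Rodrigues(np.column_stack([x,np.cross(z,x),z]))[0].ravel()
def st(): print(round(ctrl.current_time_s(),2),np.round(ctrl.current_position(),1),'F',np.round(ctrl.current_force(),2),'w',round(ctrl.current_width(),2),'g',round(ctrl.current_grip_force(),1))
E
python3 - <<'E'
from h import *
o=down(171); a=np.radians(171)
c=np.array([474.2,-257.5])+20*np.array([np.cos(a),np.sin(a)])
ctrl.move_ptp([140,520,270],ctrl.current_orientation())
ctrl.move_ptp([*c,150],o);st()
ctrl.servo_line([*c,40],150);ctrl.dwell(.2);st()
ctrl.grip(0);ctrl.dwell(.2);st()
E
```

```text
3.65 [ 455.  -253.6  150. ] F [ 0.5   0.39 -0.42] w 86.79 g 0.0
4.73 [ 455.  -254.5   40.8] F [ 0.29  0.45 -0.08] w 86.66 g 0.0
6.12 [ 454.4 -254.3   40. ] F [ 0.12  0.07 -0.79] w 12.91 g 30.0
```

The pinch reads 12.9 mm, so this is the one. I'll carry it over the channel and look.

```bash
cat >> h.py <<'E'
def wcloud(w,p,o):
    """fisheye, equidistant -> world"""
    v,u=np.indices(w['range_z'].shape);dx=(u-w['cx'])/w['fx'];dy=(v-w['cy'])/w['fy'];t=np.hypot(dx,dy)+1e-9
    z=w['range_z'];s=np.tan(t)/t*z
    P=np.dstack([dx*s,dy*s,z]);M=np.array(w['mount'])
    T=P@M[:3,:3].T+M[:3,3]
    W=T@cv2.Rodrigues(np.array(o,float))[0].T+np.array(p);W[z==0]=np.nan
    return W
O=np.array([567.6,243.8]);YAW=3.33
def ch(x,y=0,o=None,yaw=None):
    a=np.radians(YAW if yaw is None else yaw);o=O if o is None else o
    return o+np.array([x*np.cos(a)-y*np.sin(a),x*np.sin(a)+y*np.cos(a)])
E
python3 - <<'E'
from h import *
p=ctrl.current_position()
ctrl.servo_line([p[0],p[1],170],150)
ctrl.move_ptp([*ch(-90),170],down(180+YAW))
ctrl.servo_line([*ch(-90),105],150);ctrl.dwell(.3);st()
p,o=ctrl.current_position(),ctrl.current_orientation()
w=snap('wrist');pickle.dump((w,p,o),open('pics/w1.pkl','wb'))
cv2.imwrite('pics/w1.png',w['frame'][:,:,::-1])
W=wcloud(w,p,o);q=(W[...,:2]-O);a=np.radians(YAW);X=q@[np.cos(a),np.sin(a)];Y=q@[-np.sin(a),np.cos(a)];Z=W[...,2]
np.savez('pics/w1.npz',X=X,Y=Y,Z=Z)
for x0 in range(-150,60,20):
    m=(abs(X-x0)<10)&(abs(Y)<30)
    wl=m&(Z>23)&(Z<32);s=m&(Z>85)
    g=lambda k:(k.sum(),np.round(np.percentile(Y[k],[2,50,98]),1),np.round(np.median(Z[k]),1)) if k.sum()>5 else None
    print(x0,'wall-',g(wl&(Y<0)),'wall+',g(wl&(Y>0)),'hi',g(s))
E
```

```text
9.81 [478.1 238.9 105.7] F [-0.31  0.16 -0.66] w 12.66 g 30.0
-150 wall- (np.int64(88), array([-12.7, -11.2,  -9.2]), np.float64(25.1)) wall+ (np.int64(107), array([10.5, 13. , 15.2]), np.float64(24.8)) hi (np.int64(254), array([-5.5,  0.3,  6.7]), np.float64(99.2))
-130 wall- (np.int64(182), array([-13.7, -11.5,  -9.4]), np.float64(25.1)) wall+ (np.int64(180), array([10.6, 13.1, 15.3]), np.float64(25.0)) hi (np.int64(11725), array([-28.8,  -0.1,  28.9]), np.float64(171.8))
-110 wall- (np.int64(148), array([-13.8, -11.7, -10.2]), np.float64(25.3)) wall+ (np.int64(174), array([10.8, 12.8, 15. ]), np.float64(25.0)) hi (np.int64(28186), array([-28.7,  -1.4,  28.2]), np.float64(192.8))
-90 wall- (np.int64(154), array([-13.7, -11.7,  -9.9]), np.float64(25.1)) wall+ (np.int64(158), array([10.9, 12.9, 15.1]), np.float64(25.2)) hi (np.int64(1547), array([-10.7,   0.7,  11.8]), np.float64(131.5))
-70 wall- (np.int64(32), array([-13.8, -11.9, -10.1]), np.float64(25.1)) wall+ (np.int64(31), array([11.1, 13.2, 14.7]), np.float64(24.9)) hi (np.int64(562), array([-5.5,  0.7,  6.9]), np.float64(105.5))
-50 wall- None wall+ None hi (np.int64(108), array([-5.7,  0.7,  7.1]), np.float64(105.5))
-30 wall- None wall+ None hi None
-10 wall- (np.int64(36), array([-11.1, -10. ,  -9.7]), np.float64(24.7)) wall+ (np.int64(37), array([11.2, 11.6, 13.1]), np.float64(24.3)) hi None
10 wall- (np.int64(26), array([-13.4, -11.7, -10.1]), np.float64(25.2)) wall+ (np.int64(19), array([11.6, 12.5, 14.1]), np.float64(25.4)) hi None
30 wall- None wall+ None hi None
50 wall- None wall+ None hi None
```

View pics/w1.png

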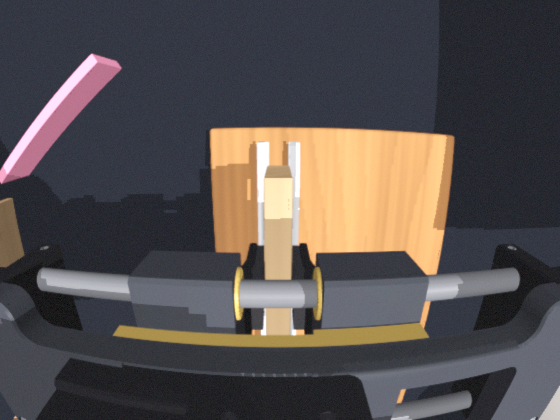

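The wrist view shows the held strip at about (280,200), between the channel walls at (262,190) and (295,190). The strip is at y≈+0.65 and the channel at +0.65, so they are aligned. Lowering now while watching the force.

```bash
python3 - <<'E'
from h import *
d=np.load('pics/w1.npz');X,Y,Z=d['X'],d['Y'],d['Z']
m=(abs(Y-.65)<5)&(Z>103)&(Z<108);print('strip rear end X',np.percentile(X[m],[.5,1,5]))
b=ch(-90)
ctrl.servo_line([*b,68],100);ctrl.dwell(.3);f0=np.array(ctrl.current_force());st()
for z in np.arange(64,50,-1.5):
    ctrl.servo_line([*b,z],30);ctrl.dwell(.1);f=np.array(ctrl.current_force())-f0
    print(z,np.round(f,2),round(ctrl.current_position()[2],1))
    if f[2]>4 or np.hypot(f[0],f[1])>6: break
ctrl.dwell(.3);st()
E
```

```text
strip rear end X [-140.78296031 -140.60247195 -138.55820537]
10.68 [478.  238.8  68.5] F [ 0.07 -0.09 -1.11] w 12.86 g 30.0
64.0 [ 0.45 -0.55  0.72] 63.9
62.5 [-0.18 -0.01  0.54] 62.5
61.0 [-0.82 -0.01 -0.56] 61.0
59.5 [0.45 0.42 0.26] 59.5
58.0 [ 0.44 -0.2  -0.24] 58.0
56.5 [-0.54  0.71 -0.22] 56.5
55.0 [-0.05  0.92  0.09] 55.0
53.5 [-0.02 -0.46  0.43] 53.5
52.0 [-0.09  0.23  0.13] 52.0
50.5 [-5.87 -2.94 18.28] 51.7
14.51 [477.9 238.7  51.8] F [-4.8  -2.26 16.18] w 12.82 g 30.0
```

```bash
cat >> h.py <<'E'
Uv=np.array([np.cos(np.radians(YAW)),np.sin(np.radians(YAW))])
def fx(n=6):
    F=[]
    for _ in range(n): ctrl.dwell(.02);F.append(ctrl.current_force())
    F=np.mean(F,0);return -F[:2]@Uv,F@[-np.sin(np.radians(YAW)),np.cos(np.radians(YAW)),0],F[2]
def gx(): return (np.array(ctrl.current_position())[:2]-O)@Uv
E
python3 - <<'E'
from h import *
Zc=51.9
ctrl.servo_line([*ch(-90),Zc],30);ctrl.dwell(.2);print(np.round(fx(),2));st()
ctrl.servo_line([*ch(-72),Zc],40);print(np.round(fx(),2))
for x in range(-67,-28,4):
    ctrl.servo_line([*ch(x),Zc],30);r=fx();print(x,round(gx(),1),np.round(r,2))
    if r[0]>16 or abs(r[1])>20: break
st()
E
```

```text
[-0.1   0.62 -0.19]
15.06 [477.7 238.6  51.8] F [ 0.19  0.77 -0.15] w 12.89 g 30.0
[-0.65  1.43 -0.59]
-67 -66.8 [-0.4   1.04 -0.3 ]
-63 -63.8 [4.55 0.4  4.52]
-59 -61.0 [11.06 -0.02  9.95]
-55 -56.6 [ 9.05 -0.09  8.42]
-51 -52.5 [ 8.65 -0.11  8.08]
-47 -48.5 [8.81 0.06 7.69]
-43 -44.5 [ 8.11 -0.06  7.9 ]
-39 -40.5 [ 8.27 -0.04  8.22]
-35 -36.5 [ 8.5  -0.07  7.81]
-31 -32.5 [ 8.59 -0.55  7.72]
19.62 [535.2 241.9  51.8] F [-8.5  -1.46  7.21] w 13.0 g 30.0
```

Drag is a steady 8.4 N or so. Continuing in 1 mm steps until the stop.

```bash
python3 - <<'E'
from h import *
Zc=51.9;B=[];base=8.4;hit=0
x=-31
while x<20:
    x+=1
    ctrl.servo_line([*ch(x),Zc],20);r=fx();d=r[0]-base
    print(x,round(gx(),1),np.round(r,2))
    if d<1.2: B.append(r[0]);base=np.median(B[-10:])
    if d>4.8: break
st();print(base)
E
```

```text
-30 -31.9 [11.12 -0.23 10.1 ]
-29 -31.0 [11.09 -0.1  10.3 ]
-28 -30.0 [10.9  -0.47 10.29]
-27 -29.0 [10.99 -0.56 10.33]
-26 -28.0 [11.22 -0.49 10.52]
-25 -27.0 [10.89 -0.33 10.21]
-24 -26.0 [11.23 -0.38 10.48]
-23 -25.0 [10.63 -0.67 10.3 ]
-22 -24.0 [11.   -0.39 10.45]
-21 -23.0 [11.32 -0.54  9.99]
-20 -22.0 [10.88 -0.55 10.16]
-19 -21.0 [11.56 -0.87 10.24]
-18 -20.0 [11.32 -0.73 10.2 ]
-17 -18.9 [10.59 -0.72 10.33]
-16 -18.0 [11.2  -0.47 10.32]
-15 -16.9 [11.07 -0.67 10.32]
-14 -16.0 [10.81 -0.85 10.19]
-13 -15.0 [11.16 -0.64 10.34]
-12 -14.0 [11.13 -0.85 10.15]
-11 -12.9 [10.76 -0.73  9.9 ]
-10 -12.0 [11.17 -0.4  10.24]
-9 -11.0 [11.3  -0.87  9.92]
-8 -10.0 [11.   -0.92 10.32]
-7 -8.9 [10.99 -0.84 10.04]
-6 -8.0 [11.37 -0.78 10.61]
-5 -7.5 [14.2  -0.84 12.35]
28.73 [560.1 243.3  51.8] F [-13.66  -1.85  11.8 ] w 12.57 g 30.0
8.4
```

The stop was touched at gx≈-7.8, against a stepwise baseline of 11.05 N. I'll push about 3.5 mm further.

```bash
python3 - <<'E'
from h import *
Zc=51.9;base=11.05
for x in np.arange(-4.3,3,.7):
    ctrl.servo_line([*ch(x),Zc],15);r=fx();g=gx()
    print(round(x,1),round(g,2),np.round(r,2))
    if r[0]-base>7 or g>-4.4: break
st()
E
```

```text
-4.3 -7.19 [15.51 -1.35 14.33]
-3.6 -6.66 [16.61 -1.69 15.  ]
-2.9 -6.21 [17.59 -1.72 16.19]
-2.2 -5.7 [18.35 -1.4  17.24]
30.12 [561.9 243.4  51.7] F [-17.16  -2.74  17.33] w 12.69 g 30.0
```

```bash
python3 - <<'E'
from h import *
Zc=51.9
for x in (-1.5,-.8):
    ctrl.servo_line([*ch(x),Zc],15);r=fx();print(x,round(gx(),2),np.round(r,2))
    if r[0]>20: break
for k in range(1,6):
    ctrl.servo_line([*ch(x-.7*k),Zc],15);r=fx();g=gx();print(round(x-.7*k,1),round(g,2),np.round(r,2))
    if r[0]<6: break
st()
E
```

```text
-1.5 -5.2 [19.62 -1.61 18.24]
-0.8 -4.73 [20.45 -1.73 18.67]
-1.5 -4.75 [16.86 -1.65 15.05]
-2.2 -4.8 [13.63 -0.88 12.7 ]
-2.9 -4.81 [10.24 -0.92  9.23]
-3.6 -4.87 [ 7.03 -0.15  6.31]
-4.3 -4.97 [ 5.54 -0.13  4.89]
32.58 [562.6 243.4  51.7] F [-5.57 -0.3   5.95] w 13.02 g 30.0
```

```bash
python3 - <<'E'
from h import *
ctrl.grip(40);ctrl.dwell(.3);st()
p,o=ctrl.current_position(),ctrl.current_orientation()
def look(n):
    p,o=ctrl.current_position(),ctrl.current_orientation();w=snap('wrist');W=wcloud(w,p,o)
    q=W[...,:2]-O;X=q@Uv;Y=q@[-Uv[1],Uv[0]];Z=W[...,2];m=(abs(Y-.6)<5)&(Z>47)&(Z<57)&(X<0)
    print('rear X',np.percentile(X[m],[1,3,10]),'topZ',np.percentile(Z[m],[10,50,90]),m.sum());cv2.imwrite(f'pics/{n}.png',w['frame'][:,:,::-1])
ctrl.servo_line([p[0],p[1],100],100);ctrl.dwell(.2);look('r1')
q=ch(-60);ctrl.servo_line([*q,150],150);ctrl.dwell(.2);look('r2');st()
E
```

```text
33.65 [563.3 243.6  51.9] F [-0.02  0.67 -0.02] w 39.92 g 0.0
rear X [-56.60879862 -55.85732774 -52.04743012] topZ [50.87264188 51.67842697 52.46390674] 1511
rear X [-56.45665021 -56.11348145 -53.43219213] topZ [50.90415555 51.68682066 52.52663387] 699
35.43 [507.9 240.  149.3] F [1.21 0.36 0.02] w 39.79 g 0.0
```

View pics/r2.png

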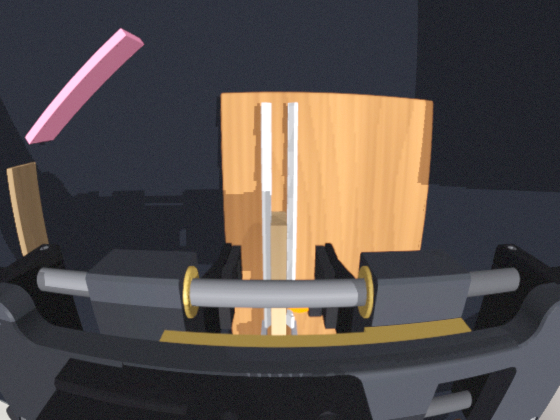

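The guide lies flat, with its top at z≈51.7 and its near end at pixel (279,213). Its rear end has stayed where it was released: -56.6, then -56.5 mm. That leaves the stop about 2.5 mm in, at roughly 5 N. Handing in.

```bash
python3 -c "
from h import *
print(ctrl.sign_off())"
```

```text
the job is handed in; nothing more can be done
None
```

I handed the job in: the 13 mm guide (pinched at 12.9 mm) lies flat in the channel under the cap, holding the stop about 2.5 mm in at an estimated 5 N; I pinched only that one and left the other two guides, mug, jar and shaker untouched.

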